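Lock the lid of the deep screw box

ROBOT

A 6-joint arm with a two-finger parallel gripper is mounted at the origin on a cart in front of the work surface, level with it; the furniture and walls round the work are solid. World frame = base frame: x ahead of the robot, y to its left, z up, the work surface at z = 0. Lengths are in m, angles in rad, forces in N, time in s.
With the tool pointing down it reaches from about 0.3 to 0.875 m from the base axis. Payload 6.4 kg.
Tool frame: the origin (TCP) lies on the centre line of the jaws, within the pads' length; the fingertips stand 25 mm ahead of it and the grasp point (between the pads) lies 6 mm ahead of it; z points along the fingers, y is the line along which they close (so a half turn about z gives the same grasp; the last joint's range is limited). The gripper opens to 85 mm and grips with 20 to 120 N. Pads are 22 mm wide; open, the fingers measure 114 mm over their backs; the gripper's body (76 mm by 85 mm) begins 54 mm behind the grasp point. The pads swing forward as they close: fully open they stand 13 mm farther back than shut.
Start: joints at [-1.519, 0.181, 1.607, -0, 1.354, -0.206], TCP at [0.147, -0.556, 0.256] pointing down, gripper open.
Joint ranges: [-2.99, 2.99], [-0.89, 2.07], [0.3, 2.58], [-1.14, 4.28], [0, 2.63], [-3.12, 3.12]. Speed limits (rad/s): [2.57, 2.57, 3.01, 3.14, 3.14, 3.14].

INTERFACE

Orientations are given as a unit quaternion [w, x, y, z].
In Python, from bench import get_obs, camera, hand_in, spot_in gives the robot as it stands.
- The arm moves only by the shell command python3 -m jog 'ROWS'. ROWS is JSON, one flat list of numbers, 7 for each row, row after row: the shift along the tool's x, y, z in m, then the turn, a rotation vector about the tool's x, y, z in rad, then the closure, from 0 (fully open) to 1 (shut). A call has 1 to 20 rows; each row is the pose to reach, as a shift and turn from the pose commanded when the call began, along the tool's axes at that moment; what a row does not reach only later rows make up. A row lasts 1/8 s, in which the tool goes at most 62.5 mm and 10.7 degrees, less where a joint would pass 70% of its speed; a pose out of reach is approached as far as the arm can. A call with a gripper value outside its range is refused whole. The fingers move at their own pace and stop on an object; the grip force is fixed at half the most. Time passes only in rows, so rows that repeat a pose let the fingers close. It gives the time, the measured TCP pose, the force, the opening and the grip force at its end, in the units of the state.
- get_obs(): the state, without advancing time (a new reading comes with each control period).
- camera(name): name is "scene" or "top"; returns a dict with "frame" (420x560x3 uint8, red, green, blue), "mtx" (3x3 intrinsics, pixels), "extrinsics" (4x4, takes a point from camera to world coordinates). Camera axes: x right, y up, looking along -z (the intrinsics and any distortion apply to the point x, -y, -z); pixel columns grow to the right and rows downward; lengths in m; the calibration is good to about 2 mm. A picture is of the moment at which its call begins. There is no depth.
- hand_in(): hands the job in; it is judged then, once.
Trained networks look in a picture, given as the dict that the camera call returned (one of the last four; its "shot" number tells which), for a name from the list of things; names that differ only in an ending like _2 or _b are one class to them, and where a whole thing is asked for, a point or a joint stands for the part that bears it (a point fixed in the world has none). Each returns a list of dicts, best first, with "confidence" (0 to 1); they miss things now and then, are a little off and sometimes report something else, mostly with a low value. They report only what shows in the picture. A call takes as long as a camera call.
- spot_in(picture, name): "xyz" ([x, y, z] in m, in world coordinates, good to about 4 mm: the middle of the surface that is visible of it).
The state is a dict: "time_s": time; "q": joint angles; "dq": joint speeds; "joint_efforts": joint torques, N m; "eef_pos": TCP position; "eef_rot": TCP orientation; "wrist_force": force on the tool from outside, world axes, zero at the start; "torque": the same for the moment, N m; "opening": opening from 0.0 (shut) to 1.0 (fully open); "grasp_force": force on a finger pad.
Only numpy, scipy, OpenCV 4.12 (cv2) and the standard library are available. Lean on these libraries where they do the work, as an engineer would, in place of code of your own. Each camera call takes 0.05 s, during which the arm holds its last target. There are 200 camera calls.

TASK

The deep storage box is packed and has to go out to the site: lock its lid by flipping all four of its white side clips down, one after another, until each lies flat against the side of the box. The shallow box is still being filled, so do not touch it or its clips.

Things in the scene. Friction and masses are not known exactly. Their poses are not given: they have to be found in the camera images.
- deep_box: The deep (taller) of two alike grey plastic storage boxes with flat lids and white hinged clips on all four sides: 120 mm along its own x, 150 mm along its own y, 95 mm high. Heavy, does not move. Origin: centre of its underside, z up. Mid-side on each side a stiff flap, 44 mm wide, 40 mm long, 4 mm thick, hinged on the lid edge 85 mm above the underside; fully down, its end is 45 mm up.
- shallow_box: The shallow box, to be left alone: same make, same 120 x 150 mm footprint and same clips (hinges 50 mm up), but only 60 mm high. Origin at the centre of its underside. Its clips also stick out.
- clip_front (a joint): Angle (rad) of the deep box's clip on its own -x side; its level hinge axis is 67 mm out from the box centre, outer face 2 mm further when down. 0 = straight out, negative = end raised (stop -0.6), 1.57 = straight down against the side (stop). Starts at -0.35 to 0.2. Friction only (about 2 N at the end), no spring: it stays where left.
- clip_back (a joint): Angle (rad) of the deep box's clip on its own +x side; its level hinge axis is 67 mm out from the box centre, outer face 2 mm further when down. 0 = straight out, negative = end raised (stop -0.6), 1.57 = straight down against the side (stop). Starts at -0.35 to 0.2. Friction only (about 2 N at the end), no spring: it stays where left.
- clip_left (a joint): Angle (rad) of the deep box's clip on its own +y side; its level hinge axis is 82 mm out from the box centre, outer face 2 mm further when down. 0 = straight out, negative = end raised (stop -0.6), 1.57 = straight down against the side (stop). Starts at -0.35 to 0.2. Friction only (about 2 N at the end), no spring: it stays where left.
- clip_right (a joint): Angle (rad) of the deep box's clip on its own -y side; its level hinge axis is 82 mm out from the box centre, outer face 2 mm further when down. 0 = straight out, negative = end raised (stop -0.6), 1.57 = straight down against the side (stop). Starts at -0.35 to 0.2. Friction only (about 2 N at the end), no spring: it stays where left.

How it is judged:
By the outcome, as a careful person would: the job done as asked, in the order asked, and still so for the second after the job is handed in, with the robot touching nothing.
It also fails if it takes over 42 s, if anything falls off the work surface, if the arm or the gripper's body presses on something with over 40 N, if the wrist force passes 120 N, or if a joint passes its speed limit or range.

## Working session

There is one attempt and no reset: what is moved stays moved. The work goes in short steps, Python scripts to look and compute and a shell command to move; the robot and the scene stay as the last step left them, time stands still between calls to the robot, and variables do not carry over. Pictures are saved under pics/ and viewed, at most 10 in all, crops included, and the job is handed in when it is done.

```bash
mkdir -p pics
python3 - <<'E'
from bench import *
import cv2,numpy as np
np.set_printoptions(precision=4,suppress=True)
o=get_obs();print({k:o[k] for k in('time_s','q','eef_pos','eef_rot','opening')})
for n in('top','scene'):
    c=camera(n);cv2.imwrite(f'pics/{n}0.png',c['frame'][:,:,::-1])
    print(n,c.keys(),c['mtx'],c['extrinsics'])
    for t in('deep_box','shallow_box','clip_front'):
        print(t,[(np.round(d['xyz'],3),round(d['confidence'],2)) for d in spot_in(c,t)])
E
```

```text
{'time_s': 0.0, 'q': array([-1.5193,  0.1816,  1.608 , -0.    ,  1.3538, -0.2063]), 'eef_pos': array([ 0.1466, -0.5555,  0.2554]), 'eef_rot': array([-0.0009,  0.9917,  0.1285,  0.0001]), 'opening': 1.002617049107775}
top dict_keys(['frame', 'mtx', 'extrinsics', 'shot']) [[421.341    0.     285.721 ]
 [  0.     421.341  216.4264]
 [  0.       0.       1.    ]] [[ 0.0103  0.9966 -0.0823  0.4612]
 [-0.9998  0.0117  0.0161  0.1155]
 [ 0.017   0.0821  0.9965  0.9636]
 [ 0.      0.      0.      1.    ]]
deep_box [(array([ 0.561, -0.015,  0.092]), 0.9)]
shallow_box [(array([0.492, 0.305, 0.062]), 0.75)]
clip_front [(array([0.484, 0.015, 0.09 ]), 0.76)]
scene dict_keys(['frame', 'mtx', 'extrinsics', 'shot']) [[489.9365   0.     278.6486]
 [  0.     489.9365 212.6539]
 [  0.       0.       1.    ]] [[-0.8632  0.2955 -0.4094  0.1822]
 [-0.5043 -0.5413  0.6728  0.7432]
 [-0.0228  0.7872  0.6163  0.657 ]
 [ 0.      0.      0.      1.    ]]
deep_box [(array([0.548, 0.012, 0.09 ]), 0.86)]
shallow_box [(array([0.484, 0.321, 0.053]), 0.58)]
clip_front [(array([0.547, 0.011, 0.091]), 0.75), (array([0.489, 0.016, 0.092]), 0.6), (array([0.603, 0.08 , 0.09 ]), 0.52)]
```

View pics/top0.png

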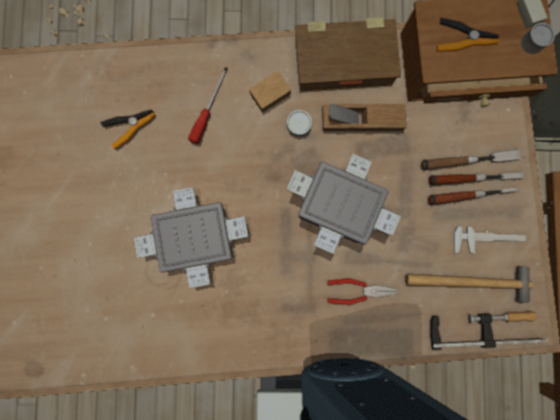

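View pics/scene0.png

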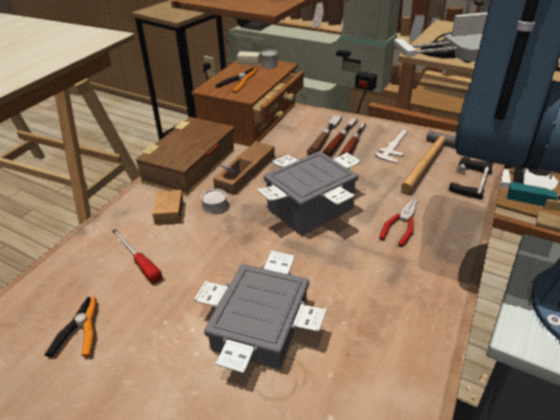

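The top view shows the deep box at about (344,203), with clips near (358,166) back, (300,183) left, (386,222) right and (328,239) front. The shallow box is at about (190,237). Next I'll measure the deep box's pose accurately.

```bash
cat > h.py <<'E'
import numpy as np
def ray(c,uv,z):
    K,E=c['mtx'],c['extrinsics']
    d=np.linalg.inv(K)@[uv[0],uv[1],1.]; d=E[:3,:3]@[d[0],-d[1],-d[2]]
    p=E[:3,3]; return p+d*(z-p[2])/d[2]
def proj(c,X):
    E=c['extrinsics'];p=E[:3,:3].T@(np.array(X)-E[:3,3]);p=c['mtx']@[p[0],-p[1],-p[2]]
    return p[:2]/p[2]
E
python3 - <<'E'
from bench import *
from h import *
import cv2
np.set_printoptions(precision=4,suppress=True)
c=camera('top');f=c['frame']
for n in('front','back','left','right'):
    print(n,[(np.round(d['xyz'],3),round(d['confidence'],2),proj(c,d['xyz']).round(0)) for d in spot_in(c,'clip_'+n)])
x0,y0=280,140
cr=f[y0:260,x0:x0+140]; hsv=cv2.cvtColor(cr,cv2.COLOR_RGB2HSV)
print(hsv[63,64],hsv[63,10])
m=((hsv[...,1]<60)&(hsv[...,2]<150)).astype(np.uint8)
m=cv2.morphologyEx(m,cv2.MORPH_OPEN,np.ones((3,3)))
k,l,s,_=cv2.connectedComponentsWithStats(m); i=l[63,64]
ct=max(cv2.findContours((l==i).astype(np.uint8),0,1)[0],key=cv2.contourArea)
r=cv2.minAreaRect(ct.astype(np.float32));b=cv2.boxPoints(r)
P=np.array([ray(c,q+[x0,y0],.095) for q in b]);print(b+[x0,y0],P,np.linalg.norm(P-np.roll(P,1,0),axis=1),P.mean(0))
big=cv2.resize(cr,None,fx=5,fy=5,interpolation=cv2.INTER_CUBIC)[:,:,::-1].copy()
cv2.polylines(big,[np.int32(b*5+2)],True,(0,0,255),1)
cv2.imwrite('pics/crop1.png',big)
E
```

```text
front [(array([0.486, 0.016, 0.09 ]), 0.8, array([326., 240.]))]
back [(array([ 0.643, -0.048,  0.084]), 0.71, array([356., 166.]))]
left [(array([0.6  , 0.068, 0.09 ]), 0.61, array([302., 185.]))]
right [(array([ 0.524, -0.111,  0.094]), 0.93, array([388., 222.]))]
[ 20   7 116] [ 15  84 112]
[[292.303  218.8297]
 [316.0178 156.5782]
 [393.697  186.1703]
 [369.9822 248.4218]] [[ 0.5282  0.0878  0.095 ]
 [ 0.6596  0.0393  0.095 ]
 [ 0.5991 -0.1236  0.095 ]
 [ 0.4688 -0.073   0.095 ]] [0.1715 0.1401 0.1737 0.1397] [ 0.5639 -0.0174  0.095 ]
```

View pics/crop1.png

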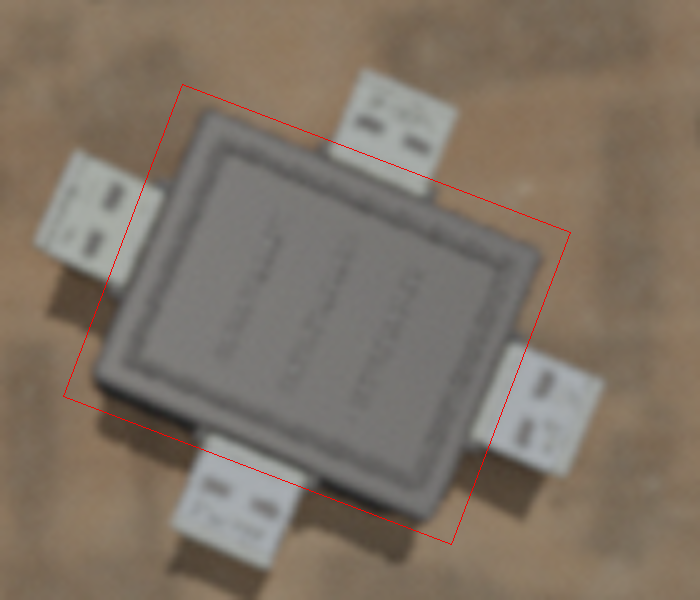

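The crop shows the lid corners at crop pixels (207,110), (541,253), (430,518) and (97,375). All four clips are raised or level. The automatic rectangle leaked onto the clips, so I'll use the lid corners instead.

Run:
```python
from bench import *
from h import *
np.set_printoptions(precision=4,suppress=True)
c=camera('top')
b=np.array([[207,110],[541,253],[430,516],[97,375]])/5+[280,140]-.4
P=np.array([ray(c,q,.095) for q in b]);C=P.mean(0)
print(P,np.linalg.norm(P-np.roll(P,-1,0),axis=1),C)
ay=(P[0]-P[1])+(P[3]-P[2]);ax=(P[0]-P[3])+(P[1]-P[2])
y1=np.arctan2(-ay[0],ay[1]);y2=np.arctan2(ax[1],ax[0]);print('yaw',y1,y2)
yaw=(y1*150+y2*120)/270
X=np.array([np.cos(yaw),np.sin(yaw)]);Y=np.array([-X[1],X[0]])
o=get_obs()
from scipy.spatial.transform import Rotation as R
q=o['eef_rot'];T=R.from_quat([*q[1:],q[0]]).as_matrix();print(T,o['eef_pos'])
t=np.arctan2(T[1,0],T[0,0]);print('tool yaw',t,'turn about tool z',t-yaw)
for n,d,r in(('front',-X,67),('left',Y,82),('right',-Y,82),('back',X,67)):
    h=C[:2]+d*r/1000; print(n,h,'out25',h+d*.025, 'clip centre out20',h+d*.02)
```

```text
[[ 0.6491  0.0288  0.095 ]
 [ 0.5904 -0.1111  0.095 ]
 [ 0.4803 -0.064   0.095 ]
 [ 0.5371  0.074   0.095 ]] [0.1517 0.1198 0.1493 0.1207] [ 0.5642 -0.0181  0.095 ]
yaw -0.39362789270490556 -0.393964375749693
[[ 0.967   0.2549  0.    ]
 [ 0.2549 -0.967   0.0001]
 [ 0.     -0.0001 -1.    ]] [ 0.1466 -0.556   0.2563]
tool yaw 0.25777539227406593 turn about tool z 0.651552832998877
front [0.5024 0.0076] out25 [0.4793 0.0172] clip centre out20 [0.4839 0.0153]
left [0.5957 0.0576] out25 [0.6053 0.0807] clip centre out20 [0.6034 0.0761]
right [ 0.5328 -0.0938] out25 [ 0.5232 -0.1169] clip centre out20 [ 0.5251 -0.1123]
back [ 0.6261 -0.0438] out25 [ 0.6492 -0.0534] clip centre out20 [ 0.6446 -0.0515]
```

The lid measures 150 × 120 mm, matching the given size, and the network's clip positions agree with it. I'll start with the right clip: fingers shut, tool x along the box's y axis.

```bash
python3 -m jog '[0.476,-0.329,0.096,0,0,-0.919,1, 0.476,-0.329,0.096,0,0,-0.919,1, 0.476,-0.329,0.096,0,0,-0.919,1, 0.476,-0.329,0.096,0,0,-0.919,1, 0.476,-0.329,0.096,0,0,-0.919,1, 0.476,-0.329,0.096,0,0,-0.919,1, 0.476,-0.329,0.096,0,0,-0.919,1, 0.476,-0.329,0.096,0,0,-0.919,1, 0.476,-0.329,0.096,0,0,-0.919,1, 0.476,-0.329,0.096,0,0,-0.919,1, 0.476,-0.329,0.096,0,0,-0.919,1, 0.476,-0.329,0.096,0,0,-0.919,1, 0.476,-0.329,0.096,0,0,-0.919,1, 0.476,-0.329,0.096,0,0,-0.919,1, 0.476,-0.329,0.096,0,0,-0.919,1]'
cat > st.py <<'E'
import sys
from bench import get_obs
from h import *
from scipy.spatial.transform import Rotation as R
np.set_printoptions(precision=4,suppress=True)
yaw=-.394;C=np.array([.5642,-.0181]);X=np.array([np.cos(yaw),np.sin(yaw)]);Y=np.array([-X[1],X[0]])
o=get_obs();p=np.array(o['eef_pos']);q=o['eef_rot'];T=R.from_quat([*q[1:],q[0]])
d=p[:2]-C;f=np.array(o['wrist_force'])
print('t',o['time_s'],'box xy',d@X,d@Y,'tip z',p[2]-.025,'yaw-box',np.arctan2(T.as_matrix()[1,0],T.as_matrix()[0,0])-yaw)
print('force box',f[:2]@X,f[:2]@Y,f[2],'open',o['opening'],'q',o['q'])
E
python3 st.py
```

```text
time_s: 2.58
eef_pos: [0.5228, -0.1171, 0.1605]
eef_rot: [0.0, 0.832, 0.555, 0.0]
wrist_force: [0.5, -0.3, 0.0]
opening: 0.002
grasp_force: 0.0
t 2.575 box xy -0.00019794619726976064 -0.10732257136627213 tip z 0.1354644938311835 yaw-box 1.5697246507527836
force box 0.5628758642274849 -0.09852520465897467 0.014847145963868314 open 0.0019460262837159444 q [-0.442   0.2021  1.7897 -0.0001  1.1495 -0.0469]
```

```bash
python3 -m jog '[0,0,0.02,0,0,0,1, 0,0,0.035,0,0,0,1, 0,0,0.05,0,0,0,1, 0,0,0.065,0,0,0,1, 0,0,0.08,0,0,0,1, 0,0,0.093,0,0,0,1, 0,0,0.093,0,0,0,1]'; python3 st.py
python3 -m jog '[0.004,0,0,0,0,0,1, 0.008,0,0,0,0,0,1, 0.009,0,0,0,0,0,1, 0.009,0,0,0,0,0,1]'; python3 st.py
```

```text
time_s: 3.45
eef_pos: [0.5217, -0.1161, 0.0655]
eef_rot: [-0.001, 0.832, 0.555, -0.001]
wrist_force: [-1.2, -1.4, -0.7]
opening: 0.001
grasp_force: 0.7
t 3.45 box xy -0.0016556954705522883 -0.10676633891273365 tip z 0.04048788918991888 yaw-box 1.5708065428911318
force box -0.556781176534137 -1.7000985394924761 -0.6973617075788106 open 0.0013132087193756632 q [-0.441   0.3503  1.8326 -0.0002  0.9622 -0.0469]
time_s: 3.95
eef_pos: [0.5266, -0.1082, 0.0676]
eef_rot: [0.0, 0.832, 0.555, 0.0]
wrist_force: [-1.4, -1.6, -0.8]
opening: -0.001
grasp_force: 0.3
t 3.95 box xy -9.712355400747467e-05 -0.09765020662871188 tip z 0.04259158264520229 yaw-box 1.5709820506822005
force box -0.7106110842272948 -2.0665152927864336 -0.8060170964946634 open -0.0005974008638814987 q [-0.4236  0.3504  1.8269 -0.0001  0.9639 -0.0297]
```

```bash
for i in 1 2 3; do python3 -m jog '[0.001,0,0,0,0,0,1, 0.001,0,0,0,0,0,1]'|grep force; python3 st.py|cut -c1-110; done
```

```text
wrist_force: [-3.1, -4.7, 0.6]
grasp_force: 0.6
t 4.2 box xy -0.00011410289970201398 -0.09733735820996055 tip z 0.04253622379073025 yaw-box 1.5708017722978358
force box -1.0781761305624542 -5.50854467549566 0.5988993788053812 open 0.001219786194163682 q [-0.4224  0.350
wrist_force: [-4.4, -8.6, -0.1]
grasp_force: 0.8
t 4.45 box xy -9.066058394529747e-05 -0.09707795868675619 tip z 0.04251614139580868 yaw-box 1.5708559437768694
force box -0.7373588522720381 -9.604386375620267 -0.11638018275488937 open 0.002752348321634194 q [-0.4213  0.
wrist_force: [-6.4, -11.2, -0.0]
grasp_force: 0.7
t 4.7 box xy -5.7914041805868115e-05 -0.0968116333139652 tip z 0.04251076631293534 yaw-box 1.5707643643372649
force box -1.6185681073129914 -12.840578972626504 -0.017899008653139536 open 0.0017392614600971919 q [-0.4202
```

```bash
python3 -m jog '[-0.014,0,0,0,0,0,1, -0.014,0,-0.05,0,0,0,1, -0.014,0,-0.093,0,0,0,1, -0.014,0,-0.093,0,0,0,1, 0.05,0,-0.093,0,0,0,1, 0.11,0,-0.093,0,0,0,1, 0.16,0,-0.093,0,0,0,1, 0.202,0,-0.093,0,0,0,1, 0.202,0,-0.093,0,0,0,1, 0.202,0,-0.093,0,0,0,1]'; python3 st.py
python3 - <<'E'
from bench import *
import cv2
c=camera('scene')
cv2.imwrite('pics/scene1.png',cv2.resize(c['frame'][120:270,200:400],None,fx=4,fy=4)[:,:,::-1])
E
```

```text
time_s: 5.95
eef_pos: [0.6045, 0.0809, 0.1592]
eef_rot: [-0.001, 0.832, 0.555, -0.001]
wrist_force: [-1.5, -0.8, -0.9]
opening: -0.001
grasp_force: 0.0
t 5.95 box xy -0.0008303165965151944 0.106850927531066 tip z 0.13423481637269902 yaw-box 1.57124892812543
force box -1.0629001591719889 -1.2754824366597193 -0.8869664155157577 open -0.0011053901496741458 q [-0.0614  0.357   1.5951  0.      1.1912  0.3322]
```

View pics/scene1.png

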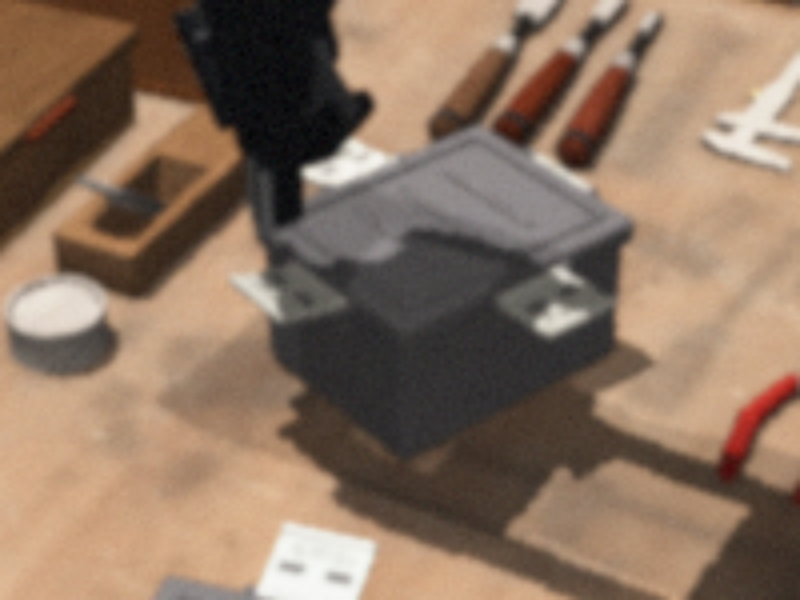

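The finger stands over the left clip. The right clip now shows only as a thin white strip at crop (565,170), so it is down; the other three still stick out. Left clip next.

```bash
python3 -m jog '[0,0,0.02,0,0,0,1, 0,0,0.035,0,0,0,1, 0,0,0.05,0,0,0,1, 0,0,0.065,0,0,0,1, 0,0,0.08,0,0,0,1, 0,0,0.093,0,0,0,1, 0,0,0.093,0,0,0,1, -0.004,0,0.093,0,0,0,1, -0.008,0,0.093,0,0,0,1, -0.009,0,0.093,0,0,0,1]'; python3 st.py
for i in 1 2 3; do python3 -m jog '[-0.001,0,0,0,0,0,1, -0.001,0,0,0,0,0,1]'|grep wrist; python3 st.py|cut -c1-110; done
```

```text
time_s: 7.25
eef_pos: [0.6017, 0.0725, 0.0677]
eef_rot: [0.0, 0.832, 0.555, 0.0]
wrist_force: [1.0, 1.8, -1.9]
opening: 0.003
grasp_force: 0.9
t 7.25 box xy -0.00011509110591043363 0.09804052052912009 tip z 0.04266323463258594 yaw-box 1.5705050711131245
force box 0.2568291387714193 2.0280092369276312 -1.881748551374051 open 0.0028473340417870486 q [-0.0758  0.4746  1.6456  0.      1.0209  0.3185]
wrist_force: [0.7, 1.5, -0.6]
t 7.5 box xy -9.876583177300284e-05 0.09720789111137206 tip z 0.04254758715265133 yaw-box 1.5707214220714056
force box 0.06081793193464369 1.6674425922020162 -0.6169701640619523 open -0.0015961634847434676 q [-0.077   0
wrist_force: [2.8, 4.7, -0.7]
t 7.75 box xy -8.559217002104197e-05 0.09690558698519848 tip z 0.042552940150921474 yaw-box 1.570914802380683
force box 0.7721809570341145 5.448302581269027 -0.6895984267186039 open -0.0016128483973617215 q [-0.078   0.4
wrist_force: [2.7, 8.4, -1.6]
t 8.0 box xy -9.195091977617329e-05 0.09659155181988134 tip z 0.04259556231065876 yaw-box 1.5709304190799958
force box -0.7468278083838554 8.760826836001272 -1.6420929510328484 open 0.001994750874744255 q [-0.0789  0.47
```

```bash
python3 -m jog '[-0.001,0,0,0,0,0,1, -0.001,0,0,0,0,0,1, 0.013,0,0,0,0,0,1, 0.013,0,-0.05,0,0,0,1, 0.013,0,-0.093,0,0,0,1, 0.013,0,-0.093,0,0,0,1, -0.094,-0.092,-0.093,0,0,1.571,1, -0.094,-0.092,-0.093,0,0,1.571,1, -0.094,-0.092,-0.093,0,0,1.571,1, -0.094,-0.092,-0.093,0,0,1.571,1, -0.094,-0.092,-0.093,0,0,1.571,1, -0.094,-0.092,-0.093,0,0,1.571,1, -0.094,-0.092,-0.093,0,0,1.571,1, -0.094,-0.092,-0.093,0,0,1.571,1, -0.094,-0.092,-0.093,0,0,1.571,1, -0.094,-0.092,-0.093,0,0,1.571,1, -0.094,-0.092,-0.093,0,0,1.571,1]'; python3 st.py
```

```text
time_s: 10.12
eef_pos: [0.4792, 0.0185, 0.1598]
eef_rot: [0.0, 0.981, -0.195, -0.001]
wrist_force: [-0.6, 0.4, 0.1]
opening: -0.001
grasp_force: 0.0
t 10.125 box xy -0.09255148013961326 0.001161187620936162 tip z 0.13478192158036498 yaw-box 0.0012268368787383133
force box -0.6598010570963699 0.14926502222545762 0.09364488159916617 open -0.0013377437965552653 q [-0.2094  0.0824  1.9283 -0.0003  1.132   1.7543]
```

Front clip next; inward is +x of the tool.

```bash
python3 -m jog '[0,0,0.02,0,0,0,1, 0,0,0.035,0,0,0,1, 0,0,0.05,0,0,0,1, 0,0,0.065,0,0,0,1, 0,0,0.08,0,0,0,1, 0,0,0.093,0,0,0,1, 0,0,0.093,0,0,0,1, 0.004,0,0.093,0,0,0,1, 0.008,0,0.093,0,0,0,1, 0.01,0,0.093,0,0,0,1]'|grep wrist; python3 st.py
for i in 1 2 3; do python3 -m jog '[0.001,0,0,0,0,0,1, 0.001,0,0,0,0,0,1]'|grep wrist; python3 st.py|cut -c1-110; done
```

```text
wrist_force: [-1.4, 1.3, -1.6]
t 11.375 box xy -0.08178774563369921 0.0013302818398435296 tip z 0.04256263905717151 yaw-box -0.0002809095808530282
force box -1.8351098345356502 0.6501182560223333 -1.5531480365114456 open -0.0049993299648019565 q [-0.2134  0.2603  1.9492  0.      0.9316  1.7517]
wrist_force: [-2.0, 1.0, 0.3]
t 11.625 box xy -0.08112596345544464 0.001326458826365163 tip z 0.04249073811828869 yaw-box -0.000217985544639
force box -2.206535840699666 0.11444539641971327 0.2549554717266742 open 0.0007152320841156378 q [-0.2137  0.2
wrist_force: [-5.4, 2.2, 1.8]
t 11.875 box xy -0.08097617382215631 0.0013424990962703648 tip z 0.04224085667306957 yaw-box -1.31298814767255
force box -5.824032708087138 -0.027030094310972804 1.8409116621930992 open 0.0005825577554942026 q [-0.2138  0
wrist_force: [-6.9, 2.5, 2.3]
t 12.125 box xy -0.08093949286425625 0.0013156345038807333 tip z 0.04189199847971763 yaw-box 4.825284915066508
force box -7.376371084055064 -0.3066374013877309 2.3386691016172234 open 0.0001067848968235466 q [-0.2139  0.2
```

```bash
python3 -m jog '[0.002,0,0,0,0,0,1, 0.002,0,0,0,0,0,1]'; python3 -m jog '[-0.016,0,0,0,0,0,1, -0.016,0,-0.05,0,0,0,1, -0.016,0,-0.093,0,0,0,1, -0.016,0,-0.093,0,0,0,1, 0.04,-0.001,-0.093,0,0,0,1, 0.1,-0.001,-0.093,0,0,0,1, 0.14,-0.001,-0.093,0,0,0,1, 0.169,-0.001,-0.093,0,0,0,1, 0.169,-0.001,-0.093,0,0,0,1, 0.169,-0.001,-0.093,0,0,0,1]'; python3 st.py
```

```text
time_s: 12.38
eef_pos: [0.4899, 0.0141, 0.0663]
eef_rot: [-0.0, 0.981, -0.196, -0.004]
wrist_force: [-13.1, 4.6, 6.5]
opening: -0.001
grasp_force: 0.0
time_s: 13.62
eef_pos: [0.6487, -0.0508, 0.1592]
eef_rot: [-0.0, 0.981, -0.196, -0.001]
wrist_force: [-0.2, -0.3, 0.4]
opening: 0.0
grasp_force: 0.0
t 13.625 box xy 0.09053658783584255 0.0022513045987952937 tip z 0.13416897107676148 yaw-box -0.00017125283718200102
force box -0.03287965371578673 -0.37286777433740637 0.37142815193742906 open 0.0004702403887168066 q [-0.2602  0.4397  1.4814  0.0001  1.2224  1.7047]
```

```bash
python3 -m jog '[0.001,0.002,0.02,0,0,0,1, 0.001,0.002,0.035,0,0,0,1, 0.001,0.002,0.05,0,0,0,1, 0.001,0.002,0.065,0,0,0,1, 0.001,0.002,0.08,0,0,0,1, 0.001,0.002,0.093,0,0,0,1, 0.001,0.002,0.093,0,0,0,1, -0.004,0.002,0.093,0,0,0,1, -0.007,0.002,0.093,0,0,0,1, -0.008,0.002,0.093,0,0,0,1]'|grep wrist; python3 st.py
for i in 1 2 3; do python3 -m jog '[-0.001,0,0,0,0,0,1, -0.001,0,0,0,0,0,1]'|grep wrist; python3 st.py|cut -c1-110; done
```

```text
wrist_force: [2.6, -1.2, -2.1]
t 14.875 box xy 0.08372894191645014 0.0002736248455679507 tip z 0.0427394125044298 yaw-box -9.485203906933748e-05
force box 2.8595235556171796 -0.059180135105833975 -2.0553938299268646 open -0.005696531212524607 q [-0.2618  0.5424  1.5415 -0.0001  1.057   1.7031]
wrist_force: [4.1, -1.3, -1.3]
t 15.125 box xy 0.0834661084873109 0.00028557241324813124 tip z 0.04281356872162436 yaw-box -0.000321787362366
force box 4.2945052635985 0.42738604785897877 -1.2626072101340442 open -0.0029152060149003002 q [-0.2618  0.54
wrist_force: [6.5, -2.0, -1.8]
t 15.375 box xy 0.08306969724219497 0.0002716840633384122 tip z 0.04290375533964728 yaw-box -0.000436796692179
force box 6.723690614045417 0.682860561658901 -1.7831023079663548 open 0.0014587207561059842 q [-0.2617  0.539
wrist_force: [5.7, -3.3, 0.0]
t 15.625 box xy 0.08238403045611273 0.00019342458748331401 tip z 0.04332413560842612 yaw-box -0.00052906181187
force box 6.577709755587426 -0.8629457332797204 0.04499732635474929 open -0.0006837880355015516 q [-0.2616  0.
```

```bash
for i in 1 2 3; do python3 -m jog '[-0.001,0,0,0,0,0,1, -0.001,0,0,0,0,0,1]'|grep wrist; python3 st.py|cut -c1-110; done
```

```text
wrist_force: [8.8, -4.0, -2.0]
t 15.875 box xy 0.08234912579968504 0.00013576301855132924 tip z 0.043717654642137 yaw-box -0.0006988660417449
force box 9.661046218380308 -0.3375764771074391 -2.0423562722205677 open 0.0014005696402380945 q [-0.2616  0.5
wrist_force: [11.6, -5.0, -4.0]
t 16.125 box xy 0.08231374648204536 9.057083518625754e-05 tip z 0.04380567338797744 yaw-box -0.000928644049445
force box 12.637281859195372 -0.16567467068450875 -3.9943369640072413 open -0.0006048569044725142 q [-0.2616  
wrist_force: [14.4, -6.1, -3.5]
t 16.375 box xy 0.08226550949061931 8.220048394435546e-06 tip z 0.04425253129606716 yaw-box -0.001029591708754
force box 15.62060608976244 -0.16297653066526796 -3.549792736754106 open -0.002652949348391735 q [-0.2617  0.5
```

Firmly at the stop. Now retreat up and away toward the right (-y), clear of the cameras' view, and look.

```bash
python3 -m jog '[0.02,0,0,0,0,0,1, 0.02,0,-0.05,0,0,0,1, 0.02,0,-0.1,0,0,0,1, 0.02,0,-0.16,0,0,0,1, -0.05,0.06,-0.2,0,0,0,1, -0.1,0.12,-0.2,0,0,0,1, -0.15,0.18,-0.2,0,0,0,1, -0.2,0.24,-0.2,0,0,0,1, -0.2,0.3,-0.2,0,0,0,1, -0.2,0.36,-0.2,0,0,0,1, -0.2,0.36,-0.2,0,0,0,1, -0.2,0.36,-0.2,0,0,0,1]'; python3 st.py
python3 - <<'E'
from bench import *
import cv2,numpy as np
a=camera('scene')['frame'][110:260,220:400];b=camera('top')['frame'][130:280,260:440]
cv2.imwrite('pics/end.png',cv2.resize(np.hstack([a,b])[:,:,::-1],None,fx=2.2,fy=2.2,interpolation=cv2.INTER_CUBIC))
E
```

```text
time_s: 17.88
eef_pos: [0.3105, -0.3056, 0.2674]
eef_rot: [-0.0, 0.98, -0.199, -0.001]
wrist_force: [0.4, 0.1, -0.7]
opening: -0.002
grasp_force: 0.0
t 17.875 box xy -0.12386528774799917 -0.36283161193746916 tip z 0.24237281913190664 yaw-box -0.006857374946999506
force box 0.3472132166884197 0.2656552742583905 -0.670175809472673 open -0.0019893639935717362 q [-1.0507 -0.1555  1.9243 -0.0006  1.3737  0.921 ]
```

View pics/end.png

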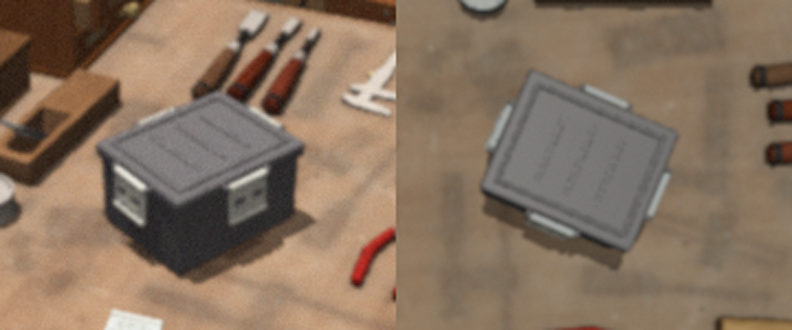

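Both views show all four clips flat: left (128,195) and front (248,197) in the scene view, and the thin strips of back (607,97) and right (657,195) from above. The arm is clear of everything.

```bash
python3 -c "from bench import *;print(hand_in())"
```

```text
the job is handed in; nothing more can be done
None
```

All four clips of the deep box are flipped down flat against its sides, the shallow box was not touched, and the job was handed in at about 18 s of the 42 s allowed.

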